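# Lock a press mould into the spring bayonet holder

## Robot

A 6-joint arm with a two-finger parallel gripper is mounted at the origin on the work surface. World frame = base frame: x ahead of the robot, y to its left, z up, the work surface at z = 0. Lengths are in m, angles in degrees, forces in N, time in s.
With the tool pointing down it reaches from about 0.35 to 0.875 m from the base axis. Payload 4.2 kg.
Tool frame: the origin (TCP) lies midway between the tips of the shut fingers; the grasp point (between the pads) lies 19 mm behind it; y points along the fingers, x is the direction in which the jaws open and shut, and the axes are right-handed (so a half turn about y gives the same grasp; the last joint's range is limited). The gripper opens to 87 mm and grips with 3 to 60 N. Pads are 19 mm wide; open, the fingers measure 117 mm over their backs; the gripper's body (75 mm by 190 mm) begins 51 mm behind the grasp point.
Start: joints at [87.41, 22.042, 0.453, 0, -68.411, -14.817], TCP at [0.187, 0.596, 0.223] pointing down, gripper open.
Joint ranges: [-179.83, 179.83], [-69.29, 118.12], [-61.27, 80.66], [-181.25, 117.63], [-171.15, -9.14], [-177.46, 177.46]. Speed limits (degrees/s): [159.86, 159.86, 180, 180, 180, 180].

## Interface

Orientations are given as a 3x3 rotation matrix whose columns are the frame's x, y, z axes.
In Python, from station import * gives the robot as it stands.
- The arm moves only by the tool jog_arm, never from a script. Its argument "series" is a list of rows, each a list of 3 entries, a list of its own where there are three numbers: the shift along the tool's x, y, z in m, then the turn, a rotation vector about the tool's x, y, z in degrees, then the finger opening in m, from 0 to 0.087. A call has 1 to 10 rows; each row shifts and turns the commanded pose from where the row before left it, along the tool's axes as they then stand; what a row does not reach is not made up. A row lasts 1/8 s, in which the tool goes at most 62.5 mm and 10.7 degrees, less where a joint would pass 70% of its speed; a pose out of reach is approached as far as the arm can. A call is refused whole if a number of a shift passes 0.0625 or a number of a turn 10.7, either way. A call with a gripper value outside its range is refused whole. The fingers move at their own pace and stop on an object; the grip force is fixed at half the most. Time passes only in rows, so rows that do not move let the fingers close. It gives the time, the measured TCP pose, the force and the opening at its end, in the units of the state.
- sense(): the state, without advancing time (a new reading comes with each control period).
- capture(name): name is "scene" or "top" or "wrist"; returns the picture (400x640x3 uint8, red, green, blue); there is no depth.
- camera_info(name): a dict with "fx", "fy", "cx", "cy" (pixels), "rvec" (rotation vector, rad) and "tvec" (3), from world to camera coordinates, as OpenCV has them. Camera axes: x right, y down, z forward; pixel columns grow to the right and rows downward; lengths in m; the calibration is good to about 2 mm. The wrist camera is an equidistant fisheye: a pixel r from the principal point sees the ray r / f radians off the axis. A picture is of the moment at which its call begins: read the wrist's pose just before it. camera_info takes no time and is no camera call; for the wrist camera it gives the pose at the moment of the call.
- finish_job(): hands the job in, once; it reports no verdict.
The state is a dict: "time_s": time; "joints": joint angles; "joint_velocities": joint speeds; "effort": joint torques, N m; "tcp_pos": TCP position; "ee_rot": TCP orientation; "wrist_force": force on the tool from outside, world axes, zero at the start; "moment": the same for the moment, N m; "gripper_width": opening from 0.0 (shut) to 1.0 (fully open).
Only numpy, scipy, OpenCV 4.12 (cv2) and the standard library are available. Lean on these libraries where they do the work, as an engineer would, in place of code of your own. Each camera call takes 0.05 s, during which the arm holds its last target. There are 200 camera calls.

## Task

Get the bench ready for pressing glass: take the mould that has the cross pin through its shank out of the wooden rack and fit it in the bayonet holder. Press it gently in against the spring, twist it clockwise (seen from above) to the end of the slot, let the spring lift the pin up into its notch, and leave it locked there, upright and let go. Do not lean hard on the holder (never as much as 30 N), and leave the other mould and the rest of the bench alone.

Things in the scene. Friction and masses are not known exactly. Their poses are not given: they have to be found in the camera images.
- mould: Mould to fit, 0.3 to 0.42 kg: dark square block 36 x 36 x 36 mm with a shallow round dish in its top, on a round steel shank, 29.6 mm diameter, foot edge chamfered 3 mm. A cross pin passes through the shank along x. Origin: centre of the shank's foot, z up; block underside 46 mm, block top 82 mm above it; block sides parallel to x and y. Same when turned half round.
- mould_pin (a point): Middle of the mould's cross pin, on the shank's axis 16 mm above its foot. Round steel pin, 8 mm diameter, 56 mm long, along x: each end stands 13 mm out of the shank and 10 mm beyond the block, seen from above as two stubs. At the start the pin lies on the rack's top at any yaw; lift the mould 20 mm or more to free it.
- plain_mould: The other mould in the rack: same block and shank but no cross pin. Not to be moved. Origin: centre of the shank's foot.
- rack: Fixed wooden rack, 70 x 210 x 30 mm high, with two round holes 20 mm deep, 32 mm wide, 60 mm either side of its centre along its y axis; either mould may stand in either hole. Origin: centre of the underside.
- holder: Bayonet holder fixed to the bench: round foot (112 mm diameter, 12 mm high), grey collar (62 mm diameter, up to 30 mm) and a steel barrel (44 mm outside, 32 mm bore) with two opposite J slots cut through its wall. Origin: centre of the foot's underside; z up along the barrel's axis; x through the two entry slots, which open at the rim on the +x and -x sides.
- holder_collar (a point): On the barrel's axis at the collar's top, 30 mm above the bench. The barrel is screwed up or down in the collar: its rim stands anywhere from 70 to 86 mm above the bench, NOT reported, so depth must be felt or seen. It stays put in use. Entry slots are about 10.5 mm wide at the bore, 14 mm outside, for the 8 mm pin: 4 degrees of yaw play each way.
- holder_notch_a (a point): Fixed point 19 mm from the barrel's axis, 52 mm above the bench, on the line of one notch: 60 degrees clockwise (from above) of the holder's +x. In the slot the pin goes down until its axis is over 22 mm under the rim, turns 60 degrees clockwise under a hook to an end stop, then rises 4 mm into the notch (3 degrees play each way): pin axis 18 mm under the rim.
- holder_notch_b (a point): The same for the opposite notch. A spring plate in the bore lifts the foot: it meets it when the pin axis is 15 mm under the rim, then pushes up 2.6 N more per mm. The pin clears the hook at 18 N spring force (mould's weight included), well clear at 21 to 24 N; in the notch 7.8 N holds it up. Twisting hard on the slot's sides also counts as leaning on the holder.
- tweezers: Steel tweezers, 190 mm long, lying flat between rack and holder; leave alone.
- wrench: Steel wrench lying flat beyond the holder; leave alone.
- paddle: Wooden paddle, 260 mm long, lying flat; leave alone.
- mug: White mug, 92 mm high; leave alone.
- paperweight: Green glass paperweight, 66 mm wide, 50 mm high; leave alone.
- spacer: Steel ring, 48 mm wide, 12 mm high; leave alone.
- blank: Amber glass disc, 60 mm wide, 12 mm high; leave alone.
Things that resemble listed ones, but are neither listed nor needed, are in the scene too. Leave any orange or red look-alike of the mould alone.

How it is judged (in metres and radians):
On the way:
1. the mould is pressed in against the spring with its pin in the entry slots (pressed with over 10 N, pin within 0.3 rad of the slots, axes within 4 mm) (contact force between mould and holder above 10 N and angle between the x axis of mould and the x axis of holder, either way round below 0.3 rad and horizontal distance between mould and holder below 0.004 m), for 0.05 s.
At the end, for the whole second after the job is handed in: The pinned mould is locked in the holder: axes within 4 mm, pin turned 60 degrees (within 7) from the entry slots so that it lies in the notches, foot 33 to 54.5 mm above the bench (which is below the hook, not on the rim, at any barrel height), upright within 0.08 rad, at rest and let go (horizontal distance between mould and holder below 0.004 m and angle between the x axis of mould and the x axis of holder, either way round between 0.927 and 1.167 rad and z of mould in the frame of holder between 0.033 and 0.0545 m and angle between mould's own z axis and vertical below 0.08 rad and linear speed of mould below 0.01 m/s and contact force between the fingers and mould below 0.1 N); the robot touches nothing.
It fails at once if the mould leans on the holder with 30 N or more (contact force between mould and holder above 30 N).
It fails at once if the other mould or a bystander is moved more than 25 mm (distance of any of plain_mould, tweezers, wrench, paddle, mug, paperweight, spacer, blank from where it was at the start of the episode above 0.025 m).
It also fails if it takes over 64 s, if anything falls off the work surface, if the arm or the gripper's body presses on something with over 40 N, if the wrist force passes 120 N, or if a joint passes its speed limit or range.

## Working session

There is one attempt and no reset: what is moved stays moved. The work goes in short steps, Python scripts to look and compute and a tool call to move; the robot and the scene stay as the last step left them, time stands still between calls to the robot, and variables do not carry over. Pictures are saved under pics/ and viewed, about 8 in all and at most 12, crops included, and the job is handed in when it is done.

Besides the shell and the picture viewer there is one more tool, called after "Request:" as a command line: name --argument value ..., lists and objects as JSON in quotes. jog_arm: Moves the arm, as the interface text tells. Its arguments: {"type":"object","properties":{"series":{"type":"array","items":{"type":"array"}}},"required":["series"]}

```bash
ls; mkdir -p pics; cat > h.py <<'E'
from station import *
import numpy as np, cv2
from scipy.spatial.transform import Rotation as R
def save(im,n,crop=None,s=1):
    if crop: x0,y0,x1,y1=crop; im=im[y0:y1,x0:x1]
    im=cv2.resize(im,None,fx=s,fy=s,interpolation=cv2.INTER_CUBIC)
    cv2.imwrite('pics/'+n,im[:,:,::-1])
def ray(ci,u,v,fish=False):
    a=(u-ci['cx'])/ci['fx'];b=(v-ci['cy'])/ci['fy']
    if fish:
        r=np.hypot(a,b); k=np.sin(r)/max(r,1e-9); d=np.array([a*k,b*k,np.cos(r)])
    else: d=np.array([a,b,1.])
    M=cv2.Rodrigues(np.array(ci['rvec'],float))[0]; t=np.array(ci['tvec'],float).ravel()
    return -M.T@t, M.T@d
def px2w(ci,u,v,z,fish=False):
    c,d=ray(ci,u,v,fish); return c+d*(z-c[2])/d[2]
def w2px(ci,p,fish=False):
    M=cv2.Rodrigues(np.array(ci['rvec'],float))[0]; q=M@np.asarray(p)+np.array(ci['tvec'],float).ravel()
    if fish:
        r=np.hypot(q[0],q[1]); th=np.arctan2(r,q[2]); q=np.array([q[0]/r*th,q[1]/r*th,1])
    return np.array([ci['fx']*q[0]/q[2]+ci['cx'],ci['fy']*q[1]/q[2]+ci['cy']])
E
python3 - <<'E'
from h import *
s=sense(); print(s['tcp_pos'],s['ee_rot'],s['wrist_force'],s['time_s'])
for n in ('top','scene','wrist'):print(n,camera_info(n))
import numpy as np
a=capture('top');cv2.imwrite('pics/top_raw.png',a[:,:,::-1])
b=capture('scene');cv2.imwrite('pics/scene_raw.png',b[:,:,::-1])
save(a,'top.png',None,1.25); save(b,'scene.png',None,1.25)
E
```

```text
pics
[0.18675358 0.59581689 0.22145842] [[-2.99305419e-01 -5.69901780e-04  9.54157189e-01]
 [-9.54154863e-01 -2.10855238e-03 -2.99305949e-01]
 [ 2.18246541e-03 -9.99997615e-01  8.73265991e-05]] [-0.07539761 -0.2207375  -0.31291796] 0.0
top {'fx': 461.3021557897456, 'fy': 461.3021557897456, 'cx': 317.2503235076793, 'cy': 202.3874792310429, 'rvec': array([ 2.16461284, -2.13804817,  0.15670515]), 'tvec': array([0.00970117, 0.53674265, 1.34326791])}
scene {'fx': 443.49222953179645, 'fy': 443.49222953179645, 'cx': 318.7886315311341, 'cy': 203.75796243152885, 'rvec': array([ 2.29958113,  0.52957511, -0.2521538 ]), 'tvec': array([-0.48468696, -0.09639926,  1.3078507 ])}
wrist {'fx': 309.70691628693146, 'fy': 309.70691628693146, 'cx': 311.2686384271534, 'cy': 199.83139947498907, 'rvec': array([-1.75860278,  2.39305147,  0.31260207]), 'tvec': array([ 0.62382654, -0.03111312,  0.39078431])}
```

View pics/top.png

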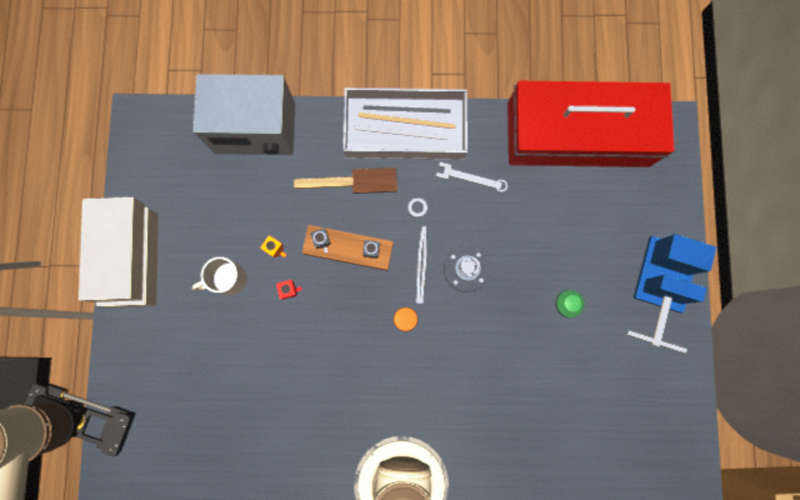

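View pics/scene.png

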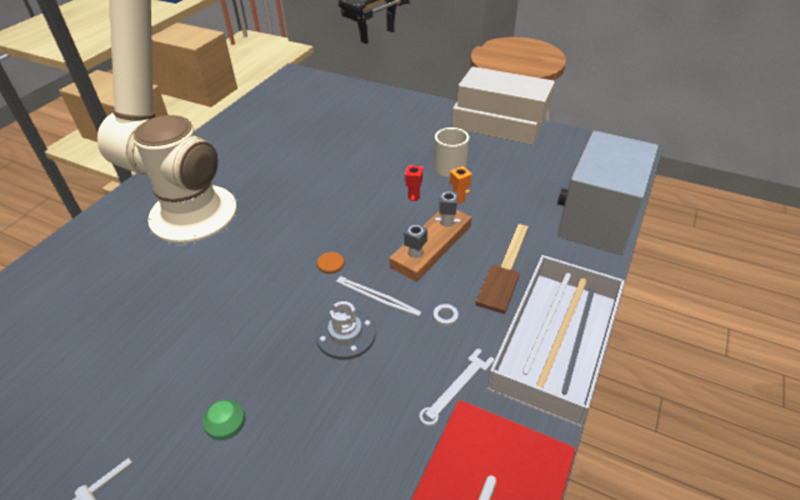

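The top view shows four things that could be taken for the mould: dark (320,238), dark (371,248), orange (271,245) and red (287,289). The left dark one shows a pin stub near (325,249). The holder is at (467,268). Next I take a close crop to check.

```bash
python3 - <<'E'
from h import *
a=cv2.imread('pics/top_raw.png'); b=cv2.imread('pics/scene_raw.png')
def c(im,x,y,w,h,s): return cv2.resize(im[y:y+h,x:x+w],(w*s,h*s),interpolation=cv2.INTER_CUBIC)
r1=np.hstack([c(a,235,170,60,50,6),c(a,345,190,60,50,6)])
r2=np.hstack([c(b,305,145,80,50,6)[:,:480],c(b,250,235,40,50,6)])
cv2.imwrite('pics/crop1.png',np.vstack([r1,r2]))
ci=camera_info('top')
for n,u,v,z in [('moldL',320,238,.092),('moldR',371,248,.092),('holder',467,267,.06),('red',287,289,.08)]:
    print(n,px2w(ci,u/1.25,v/1.25,z).round(4))
E
```

```text
moldL [0.5615 0.1935 0.092 ]
moldR [0.5397 0.0755 0.092 ]
holder [ 0.5023 -0.1494  0.06  ]
red [0.4438 0.2672 0.08  ]
```

View pics/crop1.png

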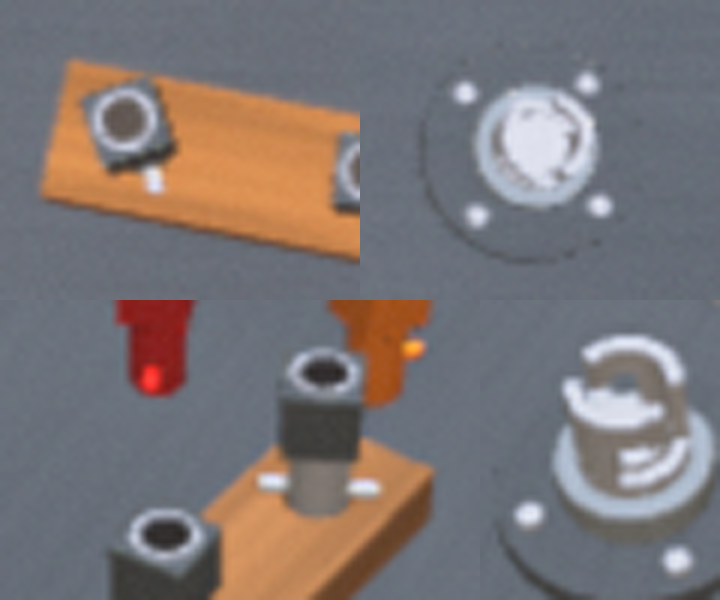

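```bash
python3 - <<'E'
from h import *
s=sense();ci=camera_info('wrist');M=cv2.Rodrigues(ci['rvec'])[0];c=-M.T@ci['tvec']
E=np.array(s['ee_rot']);print('cam in tool',E.T@(c-s['tcp_pos']),'axis tool',E.T@M[2],'right in tool',E.T@M[0])
ci=camera_info('top');print('topcam',-cv2.Rodrigues(ci['rvec'])[0].T@ci['tvec'])
m=px2w(ci,235+127/6,170+122/6,.1);p=px2w(ci,235+153/6,170+178/6,.034);print(m,p,np.degrees(np.arctan2(*(p-m)[1::-1])))
E
```

```text
cam in tool [ 0.00026917 -0.16319321  0.07034978] axis tool [-4.57780874e-04  9.66130452e-01 -2.58053756e-01] right in tool [9.99999327e-01 7.17393338e-04 9.11883582e-04]
topcam [0.3438948  0.02267053 1.40491206]
[0.56041905 0.19201814 0.1       ] [0.54315394 0.1867274  0.034     ] -162.96277028173623
```

Request:
jog_arm --series '[[[0.026, 0, 0.046], [0, 0, 0], 0.087], [[0.026, 0, 0.046], [0, 0, 0], 0.087], [[0.026, 0, 0.046], [0, 0, 0], 0.087], [[0.026, 0, 0.046], [0, 0, 0], 0.087], [[0.026, 0, 0.046], [0, 0, 0], 0.087], [[0.026, 0, 0.046], [0, 0, 0], 0.087], [[0.026, 0, 0.046], [0, 0, 0], 0.087], [[0.026, 0, 0.046], [0, 0, 0], 0.087], [[0.026, 0, 0.046], [0, 0, 0], 0.087], [[0.026, 0, 0.046], [0, 0, 0], 0.087]]'

```text
time_s: 1.35
tcp_pos: [0.5489, 0.2092, 0.2221]
ee_rot: [[-0.299, -0.001, 0.954], [-0.954, -0.0, -0.299], [0.0, -1.0, -0.001]]
wrist_force: [0.0, 0.5, -0.7]
gripper_width: 1.002
```

```bash
python3 - <<'E'
from h import *
import pickle
ci=camera_info('wrist');a=capture('wrist');cv2.imwrite('pics/w1_raw.png',a[:,:,::-1]);pickle.dump(ci,open('w1.pkl','wb'))
print(w2px(ci,[.56,.192,.1],1), w2px(ci,[.5,-.149,.08],1))
save(a,'w1.png',None,1.25)
E
```

```text
[325.01543723 177.4778993 ] [580.0914583  147.74182675]
```

View pics/w1.png

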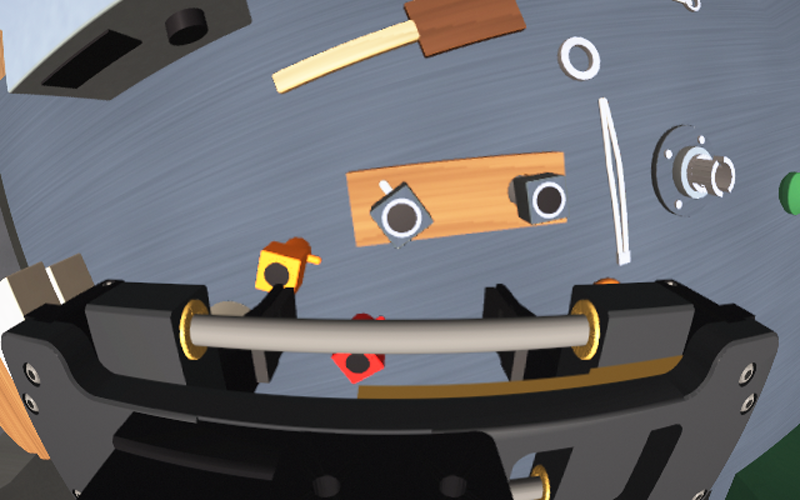

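The pinned mould is at (402,217) with its stub at (384,183). The plain mould is at (545,200) and the holder at (715,175).

```bash
python3 - <<'E'
import cv2,numpy as np
b=cv2.imread('pics/w1_raw.png')
def c(im,x,y,w,h,s): return cv2.resize(im[y:y+h,x:x+w],(w*s,h*s),interpolation=cv2.INTER_CUBIC)
cv2.imwrite('pics/crop2.png',c(b,285,135,75,70,8))
E
```

```text
(no output)
```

View pics/crop2.png

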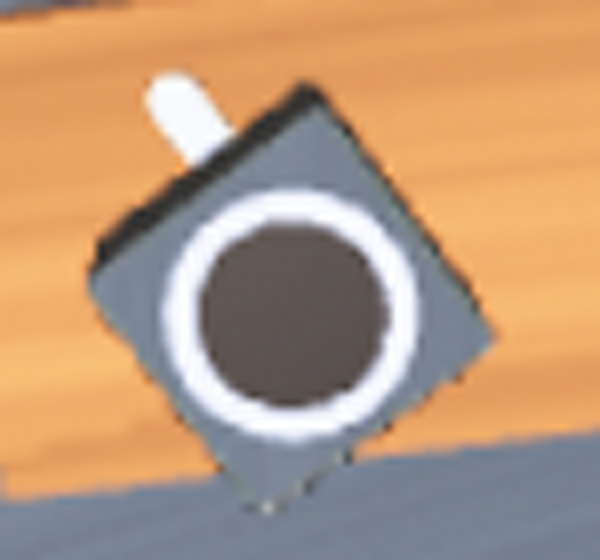

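Request:
jog_arm --series '[[[0.042, 0, 0.01], [0, 0, 0], 0.087], [[0.042, 0, 0.01], [0, 0, 0], 0.087], [[0.042, 0, 0.01], [0, 0, 0], 0.087], [[0.042, 0, 0.01], [0, 0, 0], 0.087], [[0.042, 0, 0.01], [0, 0, 0], 0.087], [[0.042, 0, 0.01], [0, 0, 0], 0.087], [[0.042, 0, 0.01], [0, 0, 0], 0.087], [[0.042, 0, 0.01], [0, 0, 0], 0.087], [[0, 0, 0], [0, 0, 0], 0.087]]'

```text
time_s: 2.52
tcp_pos: [0.5231, -0.1361, 0.2219]
ee_rot: [[-0.303, -0.001, 0.953], [-0.953, 0.0, -0.303], [0.0, -1.0, -0.001]]
wrist_force: [0.3, -0.3, 0.2]
gripper_width: 1.0
```

Top-face corners in the crop are at (315,97), (495,335), (265,510) and (92,272). The ring centre is at (292,313) and the stub tip at (170,88).

```bash
python3 - <<'E'
from h import *
import pickle
ci=pickle.load(open('w1.pkl','rb'))
f=lambda x,y,z: px2w(ci,285+x/8,135+y/8,z,1)
P=[f(*p,.1) for p in [(315,97),(495,335),(265,510),(92,272)]]
print('center',np.mean(P,0),f(292,313,.1),[np.linalg.norm(P[i]-P[i-1]).round(4) for i in range(4)])
for i in range(4):
    d=P[i]-P[i-1]; print(np.degrees(np.arctan2(d[1],d[0]))%90)
m=np.mean(P,0);d=f(190,110,.034)-m;print('pin',np.degrees(np.arctan2(d[1],d[0])),np.hypot(*d[:2]))
ci=camera_info('wrist');a=capture('wrist');cv2.imwrite('pics/w2_raw.png',a[:,:,::-1]);pickle.dump(ci,open('w2.pkl','wb'))
u,v=w2px(ci,[.5,-.149,.06],1);print(u,v)
x0,y0=int(u)-60,int(v)-50
print(x0,y0);save(a,'w2.png',(x0,max(y0,0),x0+120,max(y0,0)+95),6)
E
```

```text
center [0.56495897 0.19391621 0.1       ] [0.56403566 0.19421862 0.1       ] [np.float64(0.033), np.float64(0.0352), np.float64(0.0344), np.float64(0.0352)]
21.061284958581453
20.172036498534112
20.943782055309484
17.93122833082375
pin 19.76223659217727 0.02064126292278523
328.8314032744202 201.08297904983587
268 151
```

View pics/w2.png

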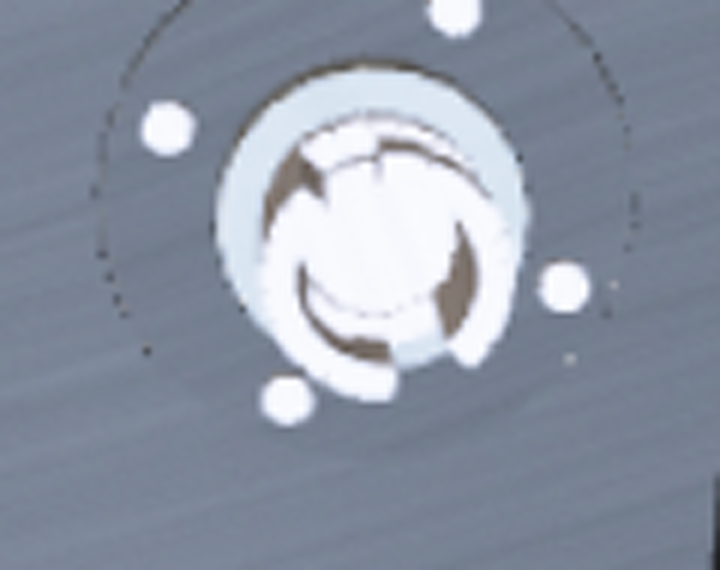

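The picture shows the collar circle around (370,212) and the rim around (388,273). The near entry gap lies between (397,390) and (470,365), the far one between about (380,152) and (318,188). Next I fit circles to these.

```bash
cat > fit.py <<'E'
from h import *
import pickle
from scipy.optimize import least_squares
ci=pickle.load(open('w2.pkl','rb'))
q=lambda p:(268+(p[0]+.5)/6-.5,151+(p[1]+.5)/6-.5)
col=[(217,215),(375,66),(528,215),(262,107),(480,107)]
foot=[(98,195),(632,205),(125,85),(147,350),(607,315)]
rim=[(259,262),(518,275),(300,358),(372,403),(282,330)]
def res(x):
    r=[]
    for pts,z,R in((col,.03,.031),(foot,.012,.056),(rim,x[2],.022)):
        for p in pts: r.append(np.hypot(*(px2w(ci,*q(p),z,1)[:2]-x[:2]))-R)
    return r
s=least_squares(res,[.5,-.15,.078]);print(s.x,np.round(np.array(s.fun)*1e3,1))
h=s.x[2];w=lambda p:px2w(ci,*q(p),h,1)
a=(w((397,390))+w((470,365)))/2;b=(w((380,152))+w((318,188)))/2
for d in (a-s.x,b-s.x,b-a):print(np.degrees(np.arctan2(d[1],d[0])),np.hypot(d[0],d[1]))
c=-cv2.Rodrigues(ci['rvec'])[0].T@ci['tvec'];print('cam',c)
E
python3 fit.py
python3 - <<'E'
import sys;sys.path.insert(0,'.')
from h import *
import os;os.chdir('.')
# bolts
import pickle;ci=pickle.load(open('w2.pkl','rb'))
q=lambda p:(268+(p[0]+.5)/6-.5,151+(p[1]+.5)/6-.5)
B=[px2w(ci,*q(p),.014,1) for p in [(455,12),(167,128),(287,400),(565,287)]]
print(np.mean(B,0))
for b in B: d=b-np.mean(B,0);print(np.degrees(np.arctan2(d[1],d[0])))
E
```

```text
[ 0.50710378 -0.15426983  0.07431627] [-0.1 -0.2 -0.6  0.6 -0.4 -0.2 -1.1 -0.5 -0.   0.1  0.7  0.5 -0.9  0.9
 -1.2]
-173.32206419073282 0.01979292339659828
3.124500481500206 0.020347477705597958
4.87666427233916 0.04012110695591724
cam [ 0.59027992 -0.15764658  0.38504779]
[ 0.50615924 -0.15390154  0.014     ]
-40.024595765837056
50.18846909963441
140.2401362078978
-129.3871024969692
```

Request:
jog_arm --series '[[[0, 0, 0], [0, -9.4, 0], 0.087], [[0, 0, 0], [0, -9.4, 0], 0.087], [[0, 0, 0], [0, -9.4, 0], 0.087], [[0, 0, 0], [0, -9.4, 0], 0.087], [[-0.0493, 0, 0.025], [0, 0, 0], 0.087], [[-0.0493, 0, 0.025], [0, 0, 0], 0.087], [[-0.0493, 0, 0.025], [0, 0, 0], 0.087], [[-0.0493, 0, 0.025], [0, 0, 0], 0.087], [[-0.0493, 0, 0.025], [0, 0, 0], 0.087], [[-0.0493, 0, 0.025], [0, 0, 0], 0.087]]'

```text
time_s: 3.82
tcp_pos: [0.5619, 0.1986, 0.2225]
ee_rot: [[0.347, -0.0, 0.938], [-0.938, 0.0, 0.347], [-0.0, -1.0, -0.0]]
wrist_force: [1.4, -0.1, 1.1]
gripper_width: 0.998
```

Request:
jog_arm --series '[[[0, 0.02, 0], [0, 0, 0], 0.087], [[0, 0.02, 0], [0, 0, 0], 0.087], [[0, 0, 0], [0, 0, 0], 0.087]]'

```text
time_s: 4.2
tcp_pos: [0.561, 0.1961, 0.1807]
ee_rot: [[0.347, -0.004, 0.938], [-0.938, -0.002, 0.347], [0.001, -1.0, -0.004]]
wrist_force: [-0.6, -0.0, -0.4]
gripper_width: 1.002
```

```bash
python3 - <<'E'
from h import *
import pickle
a=cv2.imread('pics/top_raw.png');ct=camera_info('top')
print('top holder',px2w(ct,345+177/6-.4,190+145/6-.4,.03),'mould',px2w(ct,235+127/6-.4,170+122/6-.4,.1))
s=sense();ci=camera_info('wrist');a=capture('wrist');cv2.imwrite('pics/w3_raw.png',a[:,:,::-1]);pickle.dump((ci,s),open('w3.pkl','wb'))
print(s['tcp_pos'],s['ee_rot'])
u,v=w2px(ci,[.563,.1935,.1],1);print(u,v)
x0,y0=int(u)-50,int(v)-45;print(x0,y0);save(a,'w3.png',(x0,y0,x0+100,y0+90),6)
E
```

```text
top holder [ 0.50534021 -0.15476525  0.03      ] mould [0.56156552 0.19319844 0.1       ]
[0.56100468 0.19612791 0.18065029] [[ 3.46705835e-01 -3.97313583e-03  9.37965499e-01]
 [-9.37973668e-01 -2.19301402e-03  3.46699566e-01]
 [ 6.79487023e-04 -9.99989702e-01 -4.48702754e-03]]
314.92342712188645 204.3551763090894
264 159
```

View pics/w3.png

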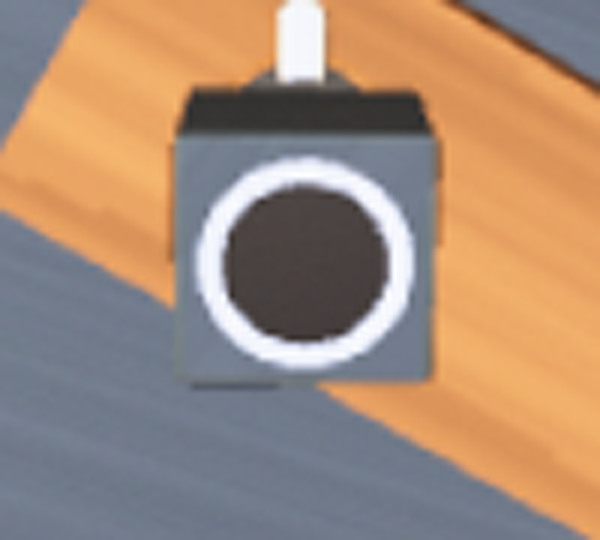

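The view looks straight down on the pinned mould. It is square to the picture within about 1°, with the ring centre at (305,263) and the stub straight up at x=301.

```bash
python3 - <<'E'
from h import *
import pickle
ci,s=pickle.load(open('w3.pkl','rb'))
q=lambda p:(264+(p[0]+.5)/6-.5,159+(p[1]+.5)/6-.5)
E=np.array(s['ee_rot'])
for z in(.1,):
    C=[px2w(ci,*q(p),z,1) for p in[(177,135),(436,135),(432,381),(182,381)]]
    m=px2w(ci,*q((305,263)),z,1);print(m,np.mean(C,0),'tool',E.T@(m-s['tcp_pos']))
    for i in range(4):
        d=C[i]-C[i-1];print(np.hypot(d[0],d[1]),np.degrees(np.arctan2(d[1],d[0]))%90)
E
```

```text
[0.5643986  0.19446531 0.1       ] [0.56484716 0.19435965 0.1       ] tool [0.00268137 0.08063962 0.00296884]
0.034817880350228744 20.586357003184077
0.0346984102991553 20.363634190165683
0.03485336567389694 20.650801017439477
0.034737767474986185 20.305393543646147
```

Request:
jog_arm --series '[[[0.002, 0.02, 0.0025], [0, 0, 0], 0.087], [[0, 0.03, 0], [0, 0, 0], 0.087], [[0, 0.03, 0], [0, 0, 0], 0.087], [[0, 0.025, 0], [0, 0, 0], 0.087], [[0, 0.0085, 0], [0, 0, 0], 0.087], [[0, 0, 0], [0, 0, 0], 0.087], [[0, 0, 0], [0, 0, 0], 0.0], [[0, 0, 0], [0, 0, 0], 0.0], [[0, 0, 0], [0, 0, 0], 0.0], [[0, 0, 0], [0, 0, 0], 0.0]]'

```text
time_s: 5.5
tcp_pos: [0.5657, 0.1945, 0.0693]
ee_rot: [[0.345, 0.0, 0.939], [-0.939, 0.0, 0.345], [-0.0, -1.0, 0.0]]
wrist_force: [0.8, -0.4, 0.4]
gripper_width: 0.628
```

Request:
jog_arm --series '[[[0, 0, 0], [0, 0, 0], 0.0], [[0, 0, 0], [0, 0, 0], 0.0], [[0, 0, 0], [0, 0, 0], 0.0], [[0, 0, 0], [0, 0, 0], 0.0]]'

```text
time_s: 6.0
tcp_pos: [0.5656, 0.1945, 0.069]
ee_rot: [[0.345, -0.0, 0.939], [-0.939, -0.0, 0.345], [0.0, -1.0, -0.0]]
wrist_force: [-0.3, -0.9, 0.1]
gripper_width: 0.412
```

Request:
jog_arm --series '[[[0, -0.008, 0], [0, 0, 0], 0.0], [[0, -0.02, 0], [0, 0, 0], 0.0], [[0, -0.03, 0], [0, 0, 0], 0.0], [[0, -0.03, 0], [0, 0, 0], 0.0], [[0, -0.03, 0], [0, 0, 0], 0.0], [[0, 0, 0], [0, 7.6, 0], 0.0], [[0, 0, 0], [0, 7.6, 0], 0.0], [[0, 0, 0], [0, 0, 0], 0.0], [[0, 0, 0], [0, 0, 0], 0.0]]'

```text
time_s: 7.12
tcp_pos: [0.5653, 0.1944, 0.1867]
ee_rot: [[0.089, -0.001, 0.996], [-0.996, -0.0, 0.089], [0.0, -1.0, -0.001]]
wrist_force: [-0.0, -0.6, -2.9]
gripper_width: 0.409
```

```bash
cat > ring.py <<'E'
from h import *
def held():
    s=sense();ci=camera_info('wrist');a=capture('wrist');E=np.array(s['ee_rot'])
    top=s['tcp_pos']+np.array([0,0,.031])
    u,v=w2px(ci,top,1);x0,y0=int(u)-40,int(v)-40
    c=a[y0:y0+80,x0:x0+80]
    m=(c.min(2)>200).astype(np.uint8)
    n,l,st,ce=cv2.connectedComponentsWithStats(m)
    k=1+np.argmax(st[1:,4]);ys,xs=np.where(l==k);e=cv2.fitEllipse(cv2.convexHull(np.c_[xs,ys].astype(np.int32)))
    p=px2w(ci,x0+e[0][0],y0+e[0][1],top[2],1)
    print('tcp',s['tcp_pos'],'F',s['wrist_force'],'M',s['moment'],'w',s['gripper_width'],'ring',e,st[k],'tooloff',E.T@(p-top))
    save(a,'held%d.png'%int(s['time_s']*100),(u-80,v-90,u+80,v+60) and (max(int(u)-80,0),max(int(v)-80,0),int(u)+80,int(v)+60),5)
held()
E
python3 ring.py; ls pics
```

```text
tcp [0.56532766 0.19437947 0.18672692] F [-0.04397092 -0.5790811  -2.89448855] M [-0.06025921  0.00530902 -0.07005164] w 0.4093763544135038 ring ((41.952850341796875, 48.52625274658203), (39.561302185058594, 55.83858871459961), 87.49787902832031) [ 15  53  55  16 308] tooloff [ 5.66592736e-04  3.94785301e-06 -4.52566622e-03]
crop1.png
crop2.png
held712.png
scene.png
scene_raw.png
top.png
top_raw.png
w1.png
w1_raw.png
w2.png
w2_raw.png
w3.png
w3_raw.png
```

View pics/held712.png

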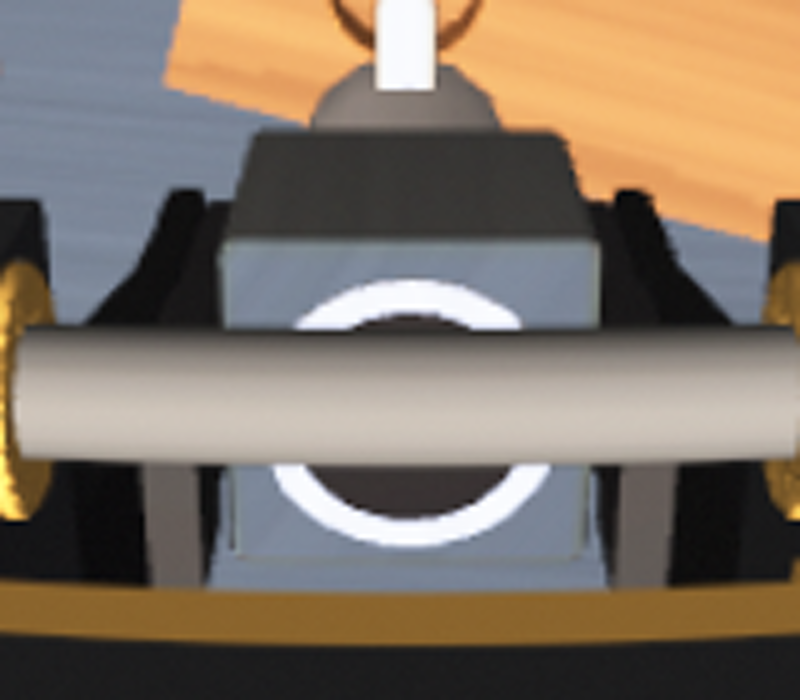

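Request:
jog_arm --series '[[[0.0489, 0, -0.0128], [0, 0, 0], 0.0], [[0.0489, 0, -0.0128], [0, 0, 0], 0.0], [[0.0489, 0, -0.0128], [0, 0, 0], 0.0], [[0.0489, 0, -0.0128], [0, 0, 0], 0.0], [[0.0489, 0, -0.0128], [0, 0, 0], 0.0], [[0.0489, 0, -0.0128], [0, 0, 0], 0.0], [[0.0489, 0, -0.0128], [0, 0, 0], 0.0], [[0, 0, 0], [0, 0, 0], 0.0], [[0, 0, 0], [0, 0, 0], 0.0]]'

```text
time_s: 8.3
tcp_pos: [0.5061, -0.1543, 0.187]
ee_rot: [[0.087, 0.0, 0.996], [-0.996, 0.0, 0.087], [-0.0, -1.0, 0.0]]
wrist_force: [-0.5, 0.5, -3.6]
gripper_width: 0.415
```

The mould is held squarely and the pin stub is clear. The block's top-face corners are at (222,240), (598,240), (583,557) and (237,557).

```bash
cat ring.py | sed '$d' > r2.py; python3 - <<'E'
from h import *
s=sense();ci=camera_info('wrist');E=np.array(s['ee_rot']);top=s['tcp_pos']+np.array([0,0,.031])
u,v=w2px(ci,top,1);print(u,v);x0,y0=max(int(u)-80,0),max(int(v)-80,0)
q=lambda p:(x0+(p[0]+.5)/5-.5,y0+(p[1]+.5)/5-.5)
C=[E.T@(px2w(ci,*q(p),top[2],1)-top) for p in[(222,240),(598,240),(583,557),(237,557)]]
print(np.round(C,4),np.mean(C,0))
R=[E.T@(px2w(ci,*q(p),top[2],1)-top) for p in[(411,278),(411,547)]];print(np.round(R,4))
# zoomed view of the present
a=capture('wrist');cv2.imwrite('pics/w4_raw.png',a[:,:,::-1])
u,v=w2px(ci,[.5065,-.154,.075],1);print(u,v);save(a,'w4.png',(int(u)-80,int(v)-100,int(u)+80,int(v)+20),5)
E
```

```text
310.7417528228901 270.31731958903936
[[-0.017   0.      0.0169]
 [ 0.0177 -0.      0.0169]
 [ 0.0179 -0.     -0.018 ]
 [-0.0171  0.     -0.0181]] [ 4.12665151e-04 -1.74283135e-07 -5.58873659e-04]
[[ 0.0005  0.      0.0132]
 [ 0.0005 -0.     -0.0166]]
310.8074320073304 196.0651169858334
```

View pics/w4.png

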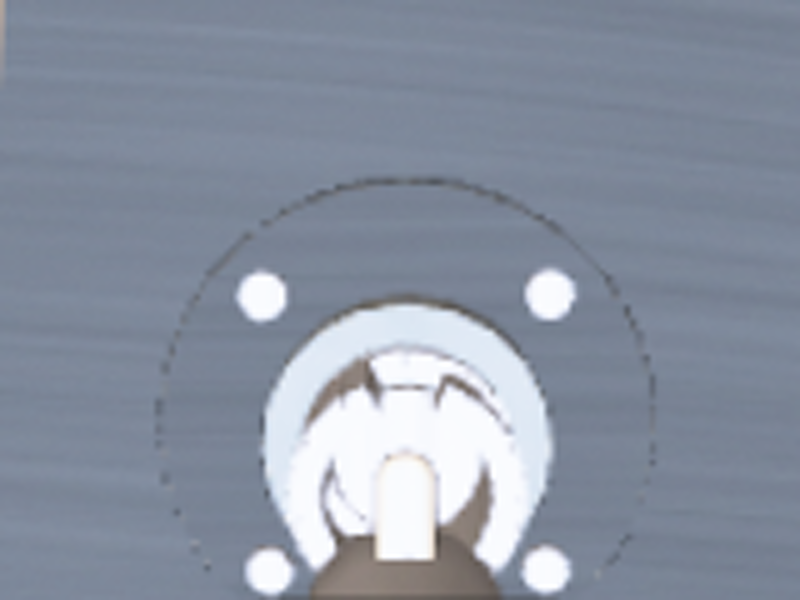

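The pin at x=406 lines up with the bolts' midline at x=406, and the bolt rows are level at y=295 and y=571. Lateral position and yaw are good, so only the fore-aft position needs checking.

```bash
python3 - <<'E'
from h import *
s=sense();ci=camera_info('wrist');E=np.array(s['ee_rot']);t=s['tcp_pos']
x0,y0=230,96
q=lambda p:(x0+(p[0]+.5)/5-.5,y0+(p[1]+.5)/5-.5)
for z in(.012,.015):
    C=[E.T@(px2w(ci,*q(p),z,1)-t) for p in[(262,296),(550,294),(546,571),(269,571)]];print(np.round(C,4)[:,[0,2]],np.mean(C,0)[[0,2]])
from scipy.optimize import least_squares
def fit(P,z,R):
    P=[E.T@(px2w(ci,*q(p),z,1)-t) for p in P]
    r=least_squares(lambda x:[np.hypot(p[0]-x[0],p[2]-x[1])-R for p in P],[0,0]);print(r.x,np.round(r.fun*1e3,1))
fit([(157,415),(655,415),(407,179),(250,235),(555,230)],.012,.056)
fit([(263,435),(551,435),(407,297),(305,335),(508,335)],.03,.031)
p=E.T@(px2w(ci,*q((406,455)),t[2]-.035,1)-t);print('pin far end',p, s['tcp_pos'])
E
```

```text
[[-0.0321  0.0312]
 [ 0.0312  0.0317]
 [ 0.0316 -0.0318]
 [-0.0317 -0.0318]] [-0.00026288 -0.00018413]
[[-0.0318  0.0315]
 [ 0.0309  0.032 ]
 [ 0.0313 -0.0309]
 [-0.0315 -0.0309]] [-0.00025814  0.00044046]
[-0.00045141  0.00048798] [-0.  -0.   0.3 -0.2 -0.2]
[-0.00021173  0.00213499] [-0.5 -0.4 -0.2  0.2  0.1]
pin far end [-0.00013536  0.03500465  0.0263389 ] [ 0.50630957 -0.15380586  0.18705936]
```

Request:
jog_arm --series '[[[0, 0.02, 0.0013], [0, 0, 0], 0.0], [[0, 0.02, 0], [0, 0, 0], 0.0], [[0, 0.006, 0], [0, 0, 0], 0.0], [[0, 0, 0], [0, 0, 0], 0.0], [[0, 0, 0], [0, 0, 0], 0.0]]'

```text
time_s: 8.98
tcp_pos: [0.5083, -0.1539, 0.142]
ee_rot: [[0.088, 0.002, 0.996], [-0.996, -0.0, 0.088], [0.0, -1.0, 0.002]]
wrist_force: [0.1, -0.5, -2.6]
gripper_width: 0.41
```

Request:
jog_arm --series '[[[0, 0.003, 0], [0, 0, 0], 0.0], [[0, 0.003, 0], [0, 0, 0], 0.0], [[0, 0.003, 0], [0, 0, 0], 0.0], [[0, 0.002, 0], [0, 0, 0], 0.0]]'

```text
time_s: 9.48
tcp_pos: [0.5073, -0.1542, 0.1298]
ee_rot: [[0.087, -0.0, 0.996], [-0.996, -0.0, 0.087], [-0.0, -1.0, -0.0]]
wrist_force: [-0.1, -0.7, -2.6]
gripper_width: 0.413
```

Request:
jog_arm --series '[[[0, 0.002, 0], [0, 0, 0], 0.0], [[0, 0.002, 0], [0, 0, 0], 0.0], [[0, 0.002, 0], [0, 0, 0], 0.0]]'

```text
time_s: 9.85
tcp_pos: [0.5075, -0.1542, 0.1239]
ee_rot: [[0.087, -0.0, 0.996], [-0.996, -0.0, 0.087], [0.0, -1.0, -0.0]]
wrist_force: [-0.3, -0.4, -4.5]
gripper_width: 0.412
```

Request:
jog_arm --series '[[[0, 0.002, 0], [0, 0, 0], 0.0], [[0, 0.002, 0], [0, 0, 0], 0.0]]'

```text
time_s: 10.1
tcp_pos: [0.5075, -0.1542, 0.1199]
ee_rot: [[0.087, -0.0, 0.996], [-0.996, -0.0, 0.087], [0.0, -1.0, -0.0]]
wrist_force: [-0.6, 1.2, -3.3]
gripper_width: 0.416
```

Request:
jog_arm --series '[[[0, 0.002, 0], [0, 0, 0], 0.0], [[0, 0.002, 0], [0, 0, 0], 0.0]]'

```text
time_s: 10.35
tcp_pos: [0.5075, -0.1542, 0.1159]
ee_rot: [[0.087, 0.0, 0.996], [-0.996, -0.0, 0.087], [0.0, -1.0, 0.0]]
wrist_force: [-0.0, 0.8, -3.0]
gripper_width: 0.414
```

Request:
jog_arm --series '[[[0, 0.002, 0], [0, 0, 0], 0.0], [[0, 0.002, 0], [0, 0, 0], 0.0]]'

```text
time_s: 10.6
tcp_pos: [0.5075, -0.1542, 0.112]
ee_rot: [[0.087, 0.0, 0.996], [-0.996, 0.0, 0.087], [0.0, -1.0, 0.0]]
wrist_force: [0.2, -0.2, -2.6]
gripper_width: 0.416
```

Request:
jog_arm --series '[[[0, 0.0015, 0], [0, 0, 0], 0.0], [[0, 0.0015, 0], [0, 0, 0], 0.0]]'

```text
time_s: 10.85
tcp_pos: [0.5075, -0.1542, 0.109]
ee_rot: [[0.087, 0.0, 0.996], [-0.996, -0.0, 0.087], [0.0, -1.0, 0.0]]
wrist_force: [0.4, 0.7, -3.0]
gripper_width: 0.41
```

Request:
jog_arm --series '[[[0, 0.0015, 0], [0, 0, 0], 0.0], [[0, 0.0015, 0], [0, 0, 0], 0.0]]'

```text
time_s: 11.1
tcp_pos: [0.5075, -0.1542, 0.106]
ee_rot: [[0.087, 0.0, 0.996], [-0.996, 0.0, 0.087], [-0.0, -1.0, 0.0]]
wrist_force: [0.4, -0.7, -3.4]
gripper_width: 0.41
```

Request:
jog_arm --series '[[[0, 0.0015, 0], [0, 0, 0], 0.0], [[0, 0.0015, 0], [0, 0, 0], 0.0]]'

```text
time_s: 11.35
tcp_pos: [0.5075, -0.1542, 0.103]
ee_rot: [[0.087, 0.0, 0.996], [-0.996, -0.0, 0.087], [0.0, -1.0, 0.0]]
wrist_force: [0.4, 0.3, -3.8]
gripper_width: 0.412
```

Request:
jog_arm --series '[[[0, 0.0015, 0], [0, 0, 0], 0.0], [[0, 0.0015, 0], [0, 0, 0], 0.0]]'

```text
time_s: 11.6
tcp_pos: [0.5075, -0.1542, 0.1]
ee_rot: [[0.087, 0.0, 0.996], [-0.996, 0.0, 0.087], [-0.0, -1.0, 0.0]]
wrist_force: [-0.3, 0.8, -3.3]
gripper_width: 0.413
```

Request:
jog_arm --series '[[[0, 0.0015, 0], [0, 0, 0], 0.0], [[0, 0.0015, 0], [0, 0, 0], 0.0]]'

```text
time_s: 11.85
tcp_pos: [0.5075, -0.1542, 0.097]
ee_rot: [[0.087, 0.0, 0.996], [-0.996, -0.0, 0.087], [0.0, -1.0, 0.0]]
wrist_force: [0.2, 0.5, -3.8]
gripper_width: 0.412
```

Request:
jog_arm --series '[[[0, 0.0015, 0], [0, 0, 0], 0.0], [[0, 0.0015, 0], [0, 0, 0], 0.0]]'

```text
time_s: 12.1
tcp_pos: [0.5075, -0.1542, 0.094]
ee_rot: [[0.087, 0.0, 0.996], [-0.996, 0.0, 0.087], [-0.0, -1.0, 0.0]]
wrist_force: [0.3, -0.3, -3.7]
gripper_width: 0.413
```

Request:
jog_arm --series '[[[0, 0.001, 0], [0, 0, 0], 0.0], [[0, 0.001, 0], [0, 0, 0], 0.0], [[0, 0, 0], [0, 0, 0], 0.0]]'

```text
time_s: 12.48
tcp_pos: [0.5075, -0.1542, 0.0922]
ee_rot: [[0.087, 0.0, 0.996], [-0.996, -0.0, 0.087], [0.0, -1.0, 0.0]]
wrist_force: [-0.4, -1.3, -1.9]
gripper_width: 0.412
```

Request:
jog_arm --series '[[[0, 0.001, 0], [0, 0, 0], 0.0], [[0, 0.001, 0], [0, 0, 0], 0.0], [[0, 0, 0], [0, 0, 0], 0.0]]'

```text
time_s: 12.85
tcp_pos: [0.5076, -0.1542, 0.0905]
ee_rot: [[0.087, 0.0, 0.996], [-0.996, -0.0, 0.087], [0.0, -1.0, 0.0]]
wrist_force: [-1.7, 1.4, 2.3]
gripper_width: 0.405
```

Request:
jog_arm --series '[[[0, 0.001, 0], [0, 0, 0], 0.0], [[0, 0.001, 0], [0, 0, 0], 0.0], [[0, 0, 0], [0, 0, 0], 0.0]]'

```text
time_s: 13.22
tcp_pos: [0.5078, -0.1542, 0.0888]
ee_rot: [[0.087, 0.001, 0.996], [-0.996, -0.0, 0.087], [0.0, -1.0, 0.001]]
wrist_force: [-2.7, 1.7, 6.1]
gripper_width: 0.409
```

Request:
jog_arm --series '[[[0, 0.001, -0.0004], [0, 0, 0], 0.0], [[0, 0.001, 0], [0, 0, 0], 0.0], [[0, 0, 0], [0, 0, 0], 0.0]]'

```text
time_s: 13.6
tcp_pos: [0.5078, -0.1543, 0.0875]
ee_rot: [[0.088, 0.002, 0.996], [-0.996, -0.001, 0.088], [0.001, -1.0, 0.002]]
wrist_force: [-2.0, 2.0, 9.4]
gripper_width: 0.408
```

Request:
jog_arm --series '[[[0, 0.001, 0], [0, 0, 0], 0.0], [[0, 0.001, 0], [0, 0, 0], 0.0], [[0, 0, 0], [0, 0, 0], 0.0]]'

```text
time_s: 13.98
tcp_pos: [0.5079, -0.1543, 0.0861]
ee_rot: [[0.088, 0.002, 0.996], [-0.996, -0.001, 0.088], [0.001, -1.0, 0.002]]
wrist_force: [-4.5, 2.9, 12.4]
gripper_width: 0.415
```

Request:
jog_arm --series '[[[-0.0004, 0.001, -0.0007], [0, 0, 0], 0.0], [[0, 0.001, 0], [0, 0, 0], 0.0], [[0, 0, 0], [0, 0, 0], 0.0]]'

```text
time_s: 14.35
tcp_pos: [0.5079, -0.1542, 0.0849]
ee_rot: [[0.089, 0.004, 0.996], [-0.996, -0.001, 0.089], [0.002, -1.0, 0.004]]
wrist_force: [-5.1, 2.5, 16.8]
gripper_width: 0.408
```

Request:
jog_arm --series '[[[0, 0.001, 0], [0, 0, 0], 0.0], [[0, 0, 0], [0, 0, 0], 0.0], [[0, 0, 0], [0, 0, 0], 0.0]]'

```text
time_s: 14.72
tcp_pos: [0.5079, -0.1542, 0.0843]
ee_rot: [[0.089, 0.004, 0.996], [-0.996, -0.001, 0.089], [0.002, -1.0, 0.004]]
wrist_force: [-4.8, 1.8, 17.3]
gripper_width: 0.412
```

Request:
jog_arm --series '[[[0, 0.0005, -0.001], [0, 0, 0], 0.0], [[0, 0, 0], [0, 0, 0], 0.0], [[0, 0, 0], [0, 0, 0], 0.0]]'

```text
time_s: 15.1
tcp_pos: [0.5077, -0.1542, 0.0841]
ee_rot: [[0.089, 0.006, 0.996], [-0.996, -0.001, 0.089], [0.002, -1.0, 0.006]]
wrist_force: [-3.5, 3.2, 17.1]
gripper_width: 0.415
```

```bash
python3 -c "
from h import *
s=sense();print(s['tcp_pos'],s['wrist_force'],s['moment'],s['joints'])"
```

```text
[ 0.50773944 -0.15420009  0.08410672] [-3.51590032  3.18214017 17.06901721] [ 1.00354617  1.31635859 -0.04096308] [  0.6840228   21.20208484 -23.5444678    0.11938072 -44.92575723
  94.3273409 ]
```

Request:
jog_arm --series '[[[0, 0.0003, 0], [0, 4, 0], 0.0], [[0, 0, 0], [0, 4, 0], 0.0], [[0, 0, 0], [0, 4, 0], 0.0]]'

```text
time_s: 15.48
tcp_pos: [0.5087, -0.1548, 0.0842]
ee_rot: [[-0.121, 0.008, 0.993], [-0.993, -0.003, -0.121], [0.002, -1.0, 0.008]]
wrist_force: [-1.3, -0.3, 17.2]
gripper_width: 0.408
```

```bash
cat > st.py <<'E'
from h import *
s=sense();E=s['ee_rot'];print(s['tcp_pos'],s['wrist_force'],s['moment'],'yaw',np.degrees(np.arctan2(E[1][0],E[0][0])),s['joints'][5])
E
python3 st.py
```

```text
[ 0.50870382 -0.15479932  0.08421499] [-1.27299441 -0.29005414 17.1545863 ] [-2.41485784e-04  8.72801271e-01  8.24550713e-02] yaw -96.97534511367037 82.21319861200034
```

Request:
jog_arm --series '[[[0, 0, 0], [0, 5, 0], 0.0], [[0, 0, 0], [0, 5, 0], 0.0], [[0, 0, 0], [0, 5, 0], 0.0]]'

```text
time_s: 15.85
tcp_pos: [0.509, -0.1548, 0.0843]
ee_rot: [[-0.375, 0.008, 0.927], [-0.927, -0.003, -0.375], [-0.001, -1.0, 0.009]]
wrist_force: [-3.3, 0.4, 18.9]
gripper_width: 0.416
```

```bash
python3 st.py
```

```text
[ 0.5089855  -0.15476659  0.08430355] [-3.31510112  0.39156003 18.87436492] [0.03372284 0.85543493 0.07543601] yaw -111.99735527683353 67.18459579118894
```

Request:
jog_arm --series '[[[0.0003, 0, -0.0006], [0, 5, 0], 0.0], [[0, 0, 0], [0, 5, 0], 0.0], [[0, 0, 0], [0, 5, 0], 0.0]]'

```text
time_s: 16.23
tcp_pos: [0.5087, -0.1549, 0.0844]
ee_rot: [[-0.602, 0.009, 0.799], [-0.799, -0.003, -0.602], [-0.003, -1.0, 0.009]]
wrist_force: [-0.1, -0.4, 17.4]
gripper_width: 0.413
```

Request:
jog_arm --series '[[[0, 0, 0], [0, 4, 0], 0.0], [[0, 0, 0], [0, 4, 0], 0.0], [[0, 0, 0], [0, 3, 0], 0.0]]'

```text
time_s: 16.6
tcp_pos: [0.5085, -0.1549, 0.0844]
ee_rot: [[-0.742, 0.009, 0.67], [-0.67, -0.003, -0.742], [-0.005, -1.0, 0.008]]
wrist_force: [-1.8, 0.3, 17.7]
gripper_width: 0.409
```

```bash
python3 st.py
```

```text
[ 0.50853171 -0.15491573  0.08435853] [-1.81596716  0.3329064  17.65934706] [0.02176948 0.72987782 0.07620785] yaw -137.93498144023417 41.250053231899194
```

Request:
jog_arm --series '[[[0, 0, 0], [0, 3, 0], 0.0], [[0, 0, 0], [0, 2, 0], 0.0], [[0, 0, 0], [0, 0, 0], 0.0]]'

```text
time_s: 16.98
tcp_pos: [0.5085, -0.155, 0.0844]
ee_rot: [[-0.797, 0.009, 0.604], [-0.604, -0.003, -0.797], [-0.005, -1.0, 0.007]]
wrist_force: [-1.4, -0.3, 17.7]
gripper_width: 0.412
```

```bash
python3 st.py
```

```text
[ 0.50850045 -0.15495753  0.08436303] [-1.40716717 -0.27091009 17.69885242] [-2.64277016e-02  7.81079416e-01 -1.74955883e-04] yaw -142.85241555271722 36.33563281975563
```

Request:
jog_arm --series '[[[0, 0, 0], [0, 2, 0], 0.0], [[0, 0, 0], [0, 0, 0], 0.0]]'

```text
time_s: 17.23
tcp_pos: [0.5084, -0.155, 0.0843]
ee_rot: [[-0.818, 0.008, 0.576], [-0.576, -0.003, -0.818], [-0.005, -1.0, 0.007]]
wrist_force: [-1.8, 0.1, 17.9]
gripper_width: 0.412
```

```bash
python3 st.py
```

```text
[ 0.5084139  -0.1549887   0.08432697] [-1.84067432  0.14850754 17.85192069] [-0.07521318  0.78346523  0.00891342] yaw -144.85724277831358 34.333834179888726
```

Request:
jog_arm --series '[[[0, -0.001, 0], [0, 0, 0], 0.0], [[0, -0.001, 0], [0, 0, 0], 0.0], [[0, -0.001, 0], [0, 0, 0], 0.0], [[0, 0, 0], [0, 0, 0], 0.0]]'

```text
time_s: 17.73
tcp_pos: [0.5083, -0.1549, 0.0865]
ee_rot: [[-0.818, 0.008, 0.575], [-0.575, -0.002, -0.818], [-0.006, -1.0, 0.007]]
wrist_force: [-0.3, -0.7, 12.8]
gripper_width: 0.408
```

```bash
python3 st.py
```

```text
[ 0.50832652 -0.15490951  0.0864916 ] [-0.28245025 -0.66235919 12.76873808] [-0.24044261  0.23649541  0.07233384] yaw -144.87276499700383 34.34492567291044
```

Request:
jog_arm --series '[[[0, -0.001, 0], [0, 0, 0], 0.0], [[0, -0.001, 0], [0, 0, 0], 0.0], [[0, 0, 0], [0, 0, 0], 0.0]]'

```text
time_s: 18.1
tcp_pos: [0.5083, -0.1549, 0.0879]
ee_rot: [[-0.818, 0.008, 0.575], [-0.575, -0.002, -0.818], [-0.006, -1.0, 0.007]]
wrist_force: [1.2, -1.7, 8.7]
gripper_width: 0.415
```

```bash
python3 st.py
```

```text
[ 0.50827186 -0.15487292  0.08788431] [ 1.24241916 -1.7106146   8.66715436] [-0.40683965 -0.15761344 -0.02783724] yaw -144.89399330984352 34.34385350302701
```

Request:
jog_arm --series '[[[0, -0.001, 0], [0, 0, 0], 0.0], [[0, -0.0005, 0], [0, 0, 0], 0.0], [[0, 0, 0], [0, 0, 0], 0.0]]'

```text
time_s: 18.48
tcp_pos: [0.5082, -0.1548, 0.0888]
ee_rot: [[-0.818, 0.008, 0.575], [-0.575, -0.002, -0.818], [-0.005, -1.0, 0.006]]
wrist_force: [1.3, -0.7, 6.5]
gripper_width: 0.41
```

```bash
python3 st.py
```

```text
[ 0.50819385 -0.15479351  0.08884027] [ 1.25522034 -0.69404162  6.54630033] [-0.48380826 -0.38128136 -0.02769849] yaw -144.90637139102992 34.343380179621526
```

Request:
jog_arm --series '[[[0, -0.0007, 0], [0, 0, 0], 0.0], [[0, 0, 0], [0, 0, 0], 0.0]]'

```text
time_s: 18.73
tcp_pos: [0.508, -0.1547, 0.0892]
ee_rot: [[-0.818, 0.008, 0.575], [-0.575, -0.002, -0.818], [-0.005, -1.0, 0.006]]
wrist_force: [2.6, -2.1, 4.9]
gripper_width: 0.408
```

```bash
python3 st.py
```

```text
[ 0.50803988 -0.15467641  0.08920054] [ 2.64146    -2.1203493   4.93392482] [-0.72505189 -0.93914062  0.0174699 ] yaw -144.92231434182412 34.34234937999033
```

Request:
jog_arm --series '[[[0, 0, 0], [0, 0, 0], 0.05], [[0, 0, 0], [0, 0, 0], 0.06], [[0, 0, 0], [0, 0, 0], 0.07], [[0, 0, 0], [0, 0, 0], 0.07], [[0, 0, 0], [0, 0, 0], 0.07], [[0, 0, 0], [0, 0, 0], 0.07]]'

```text
time_s: 19.48
tcp_pos: [0.5046, -0.154, 0.0874]
ee_rot: [[-0.819, -0.0, 0.573], [-0.573, 0.0, -0.819], [0.0, -1.0, -0.0]]
wrist_force: [-0.0, -0.5, 0.6]
gripper_width: 0.8
```

Request:
jog_arm --series '[[[0, -0.01, 0], [0, 0, 0], 0.07], [[0, -0.02, 0], [0, 0, 0], 0.07], [[0, -0.03, 0], [0, 0, 0], 0.07], [[0, -0.03, 0], [0, 0, 0], 0.07], [[0, -0.03, 0], [0, 0, 0], 0.07], [[0, 0, 0], [0, 0, 0], 0.07], [[0, 0, 0], [0, 0, 0], 0.07]]'

```text
time_s: 20.35
tcp_pos: [0.5041, -0.1539, 0.2072]
ee_rot: [[-0.819, -0.001, 0.573], [-0.573, 0.001, -0.819], [0.0, -1.0, -0.001]]
wrist_force: [-0.2, 1.1, 0.1]
gripper_width: 0.806
```

```bash
python3 - <<'E'
from h import *
import pickle
s=sense();print(s['tcp_pos'],s['wrist_force'])
ci=camera_info('wrist');a=capture('wrist');b=capture('scene');pickle.dump(ci,open('w5.pkl','wb'))
u,v=map(int,w2px(ci,[.507,-.1545,.12],1));print(u,v)
cs=camera_info('scene');us,vs=map(int,w2px(cs,[.507,-.1545,.06]))
c1=cv2.resize(a[v-55:v+45,u-50:u+50],(400,400),interpolation=cv2.INTER_CUBIC)
c2=cv2.resize(b[vs-40:vs+27,us-33:us+34],(400,400),interpolation=cv2.INTER_CUBIC)
cv2.imwrite('pics/end.png',np.hstack([c1,c2])[:,:,::-1])
E
```

```text
[ 0.50412293 -0.15386624  0.20722631] [-0.24891445  1.10229063  0.14803007]
308 201
```

View pics/end.png

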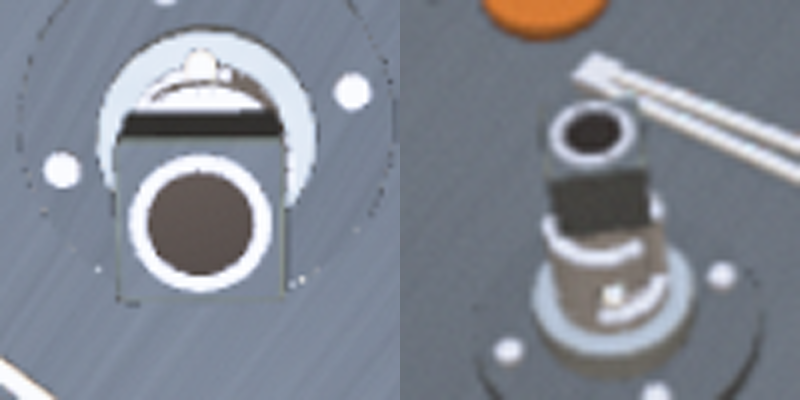

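The left (wrist) view shows the block square to the tool (yaw -145°, 60° from entry), with the pin stub in the slot. The right (scene) view shows the pin at (612,295), raised above the slot's end, so it sits in the notch. The mould stands upright and the gripper is well clear.

```bash
python3 -c "
from station import *
print(finish_job())"
```

```text
the job is handed in; nothing more can be done
None
```

The pinned mould is in the bayonet holder, locked and let go. I handed the job in at about 20 s of the 64 s allowed.

- **Pick:** I took the mould with the pin stubs from the rack; the plain one and the orange and red look-alikes were left alone.
- **Press and turn:** I felt the spring at a rim height of about 72.5 mm, pressed to about 21 N, turned it 60° clockwise and let the spring lift it about 4 mm. The highest wrist reading was 18.9 N, which is about 22 N on the holder with the mould's weight added, well under 30 N.
- **Final checks:** In the last wrist and scene pictures the pin sits raised in the notch, 60° from the entry slots, with the block upright. With the gripper clear, the wrist force was back near zero.

**What disagreed or went unchecked:**
- The top and wrist cameras differed by about 2–3 mm on positions.
- The circle fit put the rim about 2 mm higher than I felt it.
- I did not meet the end stop; I stopped at the nominal 60° and the pin rose freely there.
- I did not measure the foot height or the axis offset after letting go. At release the gripper height put the foot at about 38 mm.

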